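# Slide the cover tray into the parcel rack

## Task

A parcel stands in the grey rack: take the loose metal tray by its black grip and slide it in above the parcel, on the lowest pair of ledges that clears it. Push until the tray meets the sprung back stop, wherever that is set, and hold it there till the stop clearly gives but does not bottom out. Let go, leaving the tray level and home, and knock nothing about.

Things in the scene. Friction and masses are not known exactly. Their poses are not given: they have to be found in the camera images.
- rack: Grey metal rack fixed to the counter, 130 deep (x) x 198 wide (y; 226 over its foot flanges) x 118 high (124 at the stop's cross bar). Origin: centre of its footprint on the counter; x points to its back, z up, open front at x = -65 mm. Side plates' inner faces at y = +-94 mm. Open top, no floor: a parcel stands on the counter inside it, its long side across.
- ledges (a point): Middle of the rack at the upper face of its lowest ledges; axes as the rack's. Each side plate has three level ledges, full depth, 11 mm wide, 4 mm thick, 166 mm free between a pair; upper faces 50, 74 and 98 mm above the counter, so 20 mm free between a ledge and the next. Bearing down on them while sliding adds drag, so keep it to a few N.
- stop_bracket (a point): Fixed point at the rack's back (rack frame x = +65, z = 118 mm) where the depth stop is guided; does not move with it. The stop's two rubber-faced uprights stand at the sides over the ledges, at all three levels. Their front faces were set by hand anywhere from x = +36 to +56 mm in the rack frame: not measured, find it by feel.
- buffer (a joint): How far the stop's spring buffer is pressed in (m): 0 free, 0.010 bottomed. About 1.5 N at first touch, then 1.5 N per mm, damped (150 N per m/s; returns slowly). Tells nothing of where the stop was set. Pressed home: 3 mm or more (about 6 N), held 0.3 s; over 8.5 mm (about 14 N) is overpressed, and so is more than 25 N between tray and rack.
- sheet: Loose shallow tray of bare steel, 135 long (x) x 180 wide (y), 4 mm plate, 8 mm rims all round, 0.15 to 0.23 kg. Origin: centre of the plate's underside; its front with the grip is at -x, z up. Its rear edge, x = +67.5 mm, meets the stop. In the rack it has 4 mm play on each side.
- grip (a point): Centre of the tray's black upright grip fin, 44 long (x) x 10 thick (y) x 36 mm high from the tray's underside, in front of the tray at x = -99.5, y = 0 in its frame; this point is 24 mm above the underside. Axes as the tray's. Pinch across the 10 mm from above; held there, the far end may droop a few degrees.
- thin_parcel: Brown taped parcel 85 x 111 x 43 mm high, loose; origin centre of its underside. Either it or the thick parcel stands inside the rack, the other on the counter at the rack's right. If this one is in the rack, the 50 mm ledges are right.
- thick_parcel: Brown taped cardboard parcel 110 x 151 x 59 mm high, loose; origin centre of its underside. If this one is in the rack, the 50 mm ledges are blocked and the 74 mm ledges are right.
- label_roll: White roll of labels, 63 mm across, 41 mm high, standing loose in front of the rack; origin centre of its underside. Leave it alone.
- ink_pad: Flat red ink pad tin 71 x 112 x 19 mm, loose, at the right in front of the rack; origin centre of its underside. Leave it alone.
- marker: Black and white marker pen, 17 mm thick, 135 mm long, lying at the right; origin under its middle. Leave it alone.

How it is judged:
On the way, in this order (a step that is already met when the one before it is completed fails the run):
1. the tray has entered the rack, level, on the lowest pair of ledges that clears the parcel in it (x of sheet in the frame of rack above -0.13 m and y of sheet in the frame of rack between -0.008 and 0.008 m and angle between the x axis of sheet and the x axis of rack, either way round below 0.09 rad and angle between sheet's own z axis and vertical below 0.15 rad and ((horizontal distance between thin_parcel and rack below 0.04 m and z of sheet in the frame of rack between 0.047 and 0.059 m) or (horizontal distance between thick_parcel and rack below 0.04 m and z of sheet in the frame of rack between 0.071 and 0.083 m))), for 0.1 s.
2. the tray is pressed home against the sprung stop, which gives by 3 mm or more (value of joint buffer above 0.003 m and contact force between sheet and rack above 4 N and x of sheet in the frame of rack above -0.036 m and y of sheet in the frame of rack between -0.008 and 0.008 m and angle between the x axis of sheet and the x axis of rack, either way round below 0.09 rad and angle between sheet's own z axis and vertical below 0.1 rad and ((horizontal distance between thin_parcel and rack below 0.04 m and z of sheet in the frame of rack between 0.047 and 0.059 m) or (horizontal distance between thick_parcel and rack below 0.04 m and z of sheet in the frame of rack between 0.071 and 0.083 m))), for 0.3 s.
At the end, for the whole second after the job is handed in: The tray lies level (0.04 rad), straight (0.09 rad, 8 mm sideways) and still on the right ledges (within 2 mm of the ledge tops: 50 mm for the thin parcel in the rack, 74 mm for the thick), its origin no farther forward than x = -36.5 mm in the rack frame, and the fingers are off it (x of sheet in the frame of rack above -0.0365 m and y of sheet in the frame of rack between -0.008 and 0.008 m and angle between the x axis of sheet and the x axis of rack, either way round below 0.09 rad and angle between sheet's own z axis and vertical below 0.04 rad and ((horizontal distance between thin_parcel and rack below 0.04 m and z of sheet in the frame of rack between 0.048 and 0.052 m) or (horizontal distance between thick_parcel and rack below 0.04 m and z of sheet in the frame of rack between 0.072 and 0.076 m)) and linear speed of sheet below 0.01 m/s and contact force between the fingers and sheet below 0.1 N); the robot touches nothing.
It fails at once if the back stop is overpressed (buffer beyond 8.5 mm) (value of joint buffer above 0.0085 m).
It fails at once if the tray is forced against the rack with more than 25 N (contact force between sheet and rack above 25 N).
It fails at once if the tray strikes a parcel (over 4 N) (contact force between sheet and thin_parcel above 4 N or contact force between sheet and thick_parcel above 4 N).
It fails at once if a parcel is moved by more than 15 mm (distance of any of thin_parcel, thick_parcel from where it was at the start of the episode above 0.015 m).
It fails at once if the label roll, ink pad or marker is moved by more than 20 mm (distance of any of label_roll, ink_pad, marker from where it was at the start of the episode above 0.02 m).
It also fails if it takes over 58 s, if anything falls off the work surface, if the arm or the gripper's body presses on something with over 40 N, if the wrist force passes 120 N, or if a joint passes its speed limit or range.

## Robot

A 6-joint arm with a two-finger parallel gripper is mounted at the origin on a cart in front of the work surface, level with it; the furniture and walls round the work are solid. World frame = base frame: x ahead of the robot, y to its left, z up, the work surface at z = 0. Lengths are in m, angles in rad, forces in N, time in s.
With the tool pointing down it reaches from about 0.35 to 0.775 m from the base axis. Payload 5.5 kg.
Tool frame: the origin (TCP) lies at the very end of the fingers, on their centre line; the grasp point (between the pads) lies 19 mm behind it; z points along the fingers, y is the line along which they close (so a half turn about z gives the same grasp; the last joint's range is limited). The gripper opens to 85 mm and grips with 20 to 120 N. Pads are 22 mm wide; open, the fingers measure 114 mm over their backs; the gripper's body (76 mm by 85 mm) begins 54 mm behind the grasp point. The pads swing forward as they close: fully open they stand 13 mm farther back than shut.
Start: joints at [1.199, 0.313, 0.046, 1.304, 0, 1.431], TCP at [0.132, 0.56, 0.231] pointing down, gripper open.
Joint ranges: [-2.76, 2.76], [-0.86, 1.69], [-1.03, 1.26], [-2.2, 2.34], [-1.47, 1.5], [-3.14, 3.14]. Speed limits (rad/s): [2.57, 2.57, 3.14, 3.14, 3.14, 3.14].

## Interface

Orientations are given as a unit quaternion [w, x, y, z].
In Python, from workcell import env, viewer, nets gives the robot as it stands. The module is installed in compiled form; this text tells all that it offers.
- The arm moves only by the shell command python3 -m creep 'ROWS' [OPENING] [FORCE]. ROWS is a JSON list of rows, 1 to 8 of them, each an object with the fields xyz (a list: dx, dy, dz in m), rotvec (a list: a rotation vector rx, ry, rz in rad); a field left out counts as zero; each row is the pose to reach, as a shift and turn from the pose commanded when the command began, along the tool's axes at that moment; what a row does not reach only later rows make up. A row lasts 1/8 s, in which the tool goes at most 0.0625 m and 0.188 rad, less where a joint would pass 70% of its speed; a pose out of reach is approached as far as the arm can. OPENING is the finger opening in m, set as the command begins (- or left out keeps the last). The fingers move at their own pace and stop on an object; FORCE is the grip in N (left out, the last holds). Time passes only in rows, so rows that do not move let the fingers close. It prints the time, the measured TCP pose, the force, the opening and the grip force at its end. Input that does not fit is refused with a message, and nothing moves.
- env.get_state(): the state, without advancing time (a new reading comes with each control period).
- viewer.read_camera(name): name is "scene" or "side" or "wrist"; returns a dict with "image" (420x560x3 uint8, red, green, blue), "K" (3x3 intrinsics, pixels), "D" ([k1, k2, p1, p2, k3] as OpenCV has them; the pictures are not rectified), "R" (3x3) and "t" (3): a world point X has camera coordinates R X + t. Camera axes: x right, y down, z forward; pixel columns grow to the right and rows downward; lengths in m; the calibration is good to about 2 mm. A picture is of the moment at which its call begins. There is no depth.
- env.hand_in(): hands the job in; it is judged then, once.
Trained networks look in a picture, given as the dict that the camera call returned (one of the last four; its "shot" number tells which), for a name from the list of things; names that differ only in an ending like _2 or _b are one class to them, and where a whole thing is asked for, a point or a joint stands for the part that bears it (a point fixed in the world has none). Each returns a list of dicts, best first, with "confidence" (0 to 1); they miss things now and then, are a little off and sometimes report something else, mostly with a low value. They report only what shows in the picture. A call takes as long as a camera call.
- nets.outline_of(label, picture): "region" (420x560 bool, what is visible of it) and "box" ([left, top, right, bottom] in pixels, round what is visible of it).
The state is a dict: "clock": time; "joint_pos": joint angles; "qvel": joint speeds; "tau": joint torques, N m; "tcp_pos": TCP position; "orientation": TCP orientation; "wrist_force": force on the tool from outside, world axes, zero at the start; "ft_torque": the same for the moment, N m; "finger_gap": finger opening in m; "grip_force": force on a finger pad.
Only numpy, scipy, OpenCV 4.12 (cv2) and the standard library are available. Lean on these libraries where they do the work, as an engineer would, in place of code of your own. Each camera call takes 0.05 s, during which the arm holds its last target. There are 200 camera calls.

## Working session

There is one attempt and no reset: what is moved stays moved. The work goes in short steps, Python scripts to look and compute and a shell command to move; the robot and the scene stay as the last step left them, time stands still between calls to the robot, and variables do not carry over. Pictures are saved under pics/ and viewed, at most 12 in all, crops included, and the job is handed in when it is done.

```bash
mkdir -p pics
cat > h.py <<'E'
import numpy as np, cv2
from workcell import env, viewer, nets
def shot(n,fn=None):
    p=viewer.read_camera(n)
    if fn: cv2.imwrite('pics/'+fn,p['image'][:,:,::-1])
    return p
def proj(p,X):
    X=np.asarray(X,float).reshape(-1,3)
    r=cv2.Rodrigues(np.array(p['R'],float))[0]
    return cv2.projectPoints(X,r,np.array(p['t'],float),np.array(p['K'],float),np.array(p['D'],float))[0][:,0]
def ray(p,uv):
    n=cv2.undistortPoints(np.array(uv,float).reshape(-1,1,2),np.array(p['K'],float),np.array(p['D'],float))[:,0]
    R=np.array(p['R']);c=-R.T@np.array(p['t'])
    d=np.c_[n,np.ones(len(n))]@R
    return c,d
def atz(p,uv,z):
    c,d=ray(p,uv); return c+d*((z-c[2])/d[:,2])[:,None]
E
python3 - <<'E'
from h import *
for n in ['scene','side','wrist']:
    p=shot(n,n+'0.png')
    R=np.array(p['R']);print(n,'cam',(-R.T@np.array(p['t'])).round(3),R[2].round(2))
    for l in ['rack','sheet','grip','thin_parcel','thick_parcel','label_roll','ink_pad','marker','buffer']:
        o=nets.outline_of(l,p)
        print(l,[(round(d['confidence'],2),np.array(d['box']).round().tolist(),int(d['region'].sum())) for d in o[:2]])
s=env.get_state();print(s)
E
python3 -c "
import cv2,numpy as np
a=cv2.imread('pics/scene0.png');b=cv2.imread('pics/side0.png')
"
```

```text
scene cam [-0.03  -0.753  0.562] [ 0.6   0.67 -0.44]
rack [(0.76, [257.0, 175.0, 357.0, 265.0], 3180), (0.19, [268.0, 199.0, 323.0, 252.0], 1823)]
sheet [(0.71, [151.0, 189.0, 228.0, 226.0], 1581)]
grip [(0.84, [149.0, 189.0, 224.0, 226.0], 1617)]
thin_parcel [(0.89, [342.0, 234.0, 404.0, 269.0], 1313), (0.59, [258.0, 178.0, 355.0, 265.0], 3070)]
thick_parcel [(0.95, [267.0, 201.0, 324.0, 254.0], 1929)]
label_roll [(0.84, [197.0, 226.0, 223.0, 255.0], 636)]
ink_pad [(0.61, [245.0, 283.0, 294.0, 325.0], 1051)]
marker [(0.72, [195.0, 224.0, 226.0, 257.0], 636)]
buffer [(0.53, [292.0, 178.0, 318.0, 200.0], 66)]
side cam [0.618 1.037 0.715] [-0.01 -0.87 -0.49]
rack [(0.92, [226.0, 183.0, 274.0, 255.0], 2738)]
sheet [(0.6, [256.0, 280.0, 346.0, 339.0], 3204)]
grip [(0.68, [254.0, 282.0, 342.0, 340.0], 3198), (0.22, [227.0, 184.0, 275.0, 253.0], 2511)]
thin_parcel []
thick_parcel [(0.94, [239.0, 206.0, 269.0, 216.0], 334), (0.53, [260.0, 280.0, 346.0, 340.0], 3279)]
label_roll [(0.94, [308.0, 240.0, 332.0, 260.0], 446)]
ink_pad [(0.89, [315.0, 195.0, 337.0, 215.0], 411), (0.7, [310.0, 236.
[... 246 characters left out ...]
.5, 'joint_pos': array([ 1.19942631e+00,  3.13207286e-01,  4.61298149e-02,  1.30362789e+00,
       -1.14024402e-05,  1.43122394e+00]), 'qvel': array([-1.62153591e-03, -8.13024361e-04,  1.47880975e-03, -1.55795365e-03,
       -8.09191230e-05,  1.25276151e-03]), 'tau': array([-1.83779950e-03, -4.80458236e+01,  2.98805952e+01,  3.81145001e-04,
       -2.08512747e-04, -6.90169543e-06]), 'tcp_pos': array([0.13210621, 0.55966245, 0.23133125]), 'orientation': array([1.70094776e-05, 1.15639521e-01, 9.93291246e-01, 4.25648834e-05]), 'wrist_force': array([0.69769953, 0.56150142, 0.19065907]), 'ft_torque': array([0.00041504, 0.00396354, 0.03191685]), 'grip_force': 0.0, 'finger_gap': 0.0854994296474603}
```

View pics/scene0.png

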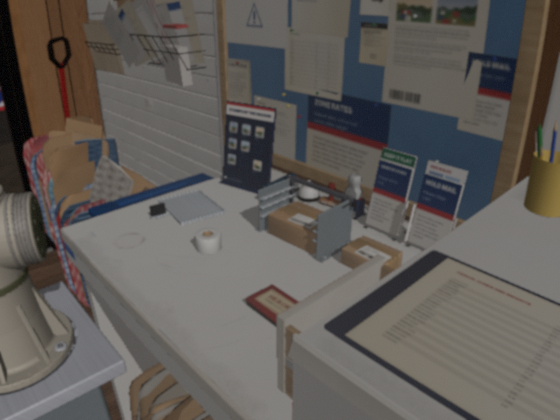

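View pics/side0.png

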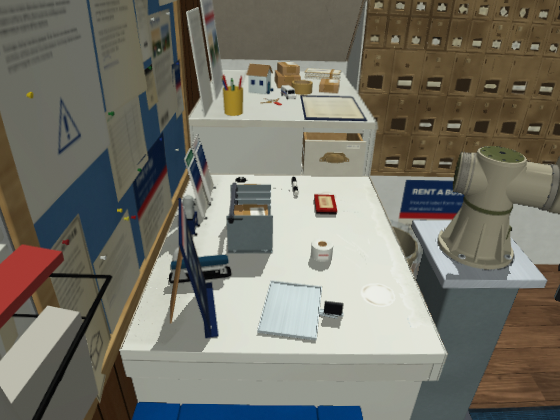

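The scene view shows the tray at about (192,206) with its black grip at (157,209). The rack is at about (305,215) with a large parcel inside, and a smaller parcel stands to its right at (372,252). In the side view the grip is at (333,309), the rack at (250,218) and the label roll at (321,250). Next I triangulate roughly.

```bash
cat >> h.py <<'E'
def tri(ps,uvs):
    A=np.zeros((3,3));b=np.zeros(3);L=[]
    for p,uv in zip(ps,uvs):
        c,d=ray(p,uv);d=d[0]/np.linalg.norm(d[0]);M=np.eye(3)-np.outer(d,d);A+=M;b+=M@c
    return np.linalg.solve(A,b)
E
python3 - <<'E'
from h import *
P={n:shot(n) for n in ['scene','side']}
cen={}
for n in P:
    for l in ['label_roll','thick_parcel','thin_parcel','ink_pad','sheet']:
        o=nets.outline_of(l,P[n])
        if o:
            r=o[0]['region'];v,u=np.nonzero(r);cen[n,l]=(u.mean(),v.mean())
            print(n,l,round(o[0]['confidence'],2),atz(P[n],[cen[n,l]],{'label_roll':.025,'thick_parcel':.045,'thin_parcel':.03,'ink_pad':.015,'sheet':.004}[l]).round(3))
print('grip',tri([P['scene'],P['side']],[(157,209),(333,309)]).round(3))
# dark grip pixels
for n,b in [('scene',(145,198,172,222)),('side',(318,296,350,322))]:
    im=P[n]['image'][b[1]:b[3],b[0]:b[2]].max(2);v,u=np.nonzero(im<60);print(n,len(u),u.mean()+b[0],v.mean()+b[1])
    cen[n,'g']=(u.mean()+b[0],v.mean()+b[1])
print(tri([P['scene'],P['side']],[cen['scene','g'],cen['side','g']]).round(3))
for n in P:
    a=cv2.resize(P[n]['image'],None,fx=1,fy=1)
c1=cv2.resize(P['scene']['image'][165:285,140:420],None,fx=2.8,fy=2.8,interpolation=3)
c2=cv2.resize(P['side']['image'][170:350,210:360],None,fx=1.5,fy=1.5)
c2=cv2.resize(P['side']['image'][175:265,210:350],None,fx=2.8,fy=2.8,interpolation=3)
out=np.zeros((600,800,3),np.uint8);out[:336,:784]=c1;out[340:340+252,:392]=c2
c3=cv2.resize(P['side']['image'][270:350,245:375],None,fx=3,fy=3,interpolation=3);out[340:580,400:790]=c3
cv2.imwrite('pics/crop1.png',out[:,:,::-1])
E
```

```text
scene label_roll 0.68 [[0.472 0.045 0.025]]
scene thick_parcel 0.66 [[ 0.654 -0.066  0.045]]
scene thin_parcel 0.77 [[ 0.703 -0.259  0.03 ]]
scene ink_pad 0.92 [[ 0.433 -0.222  0.015]]
scene sheet 0.87 [[0.558 0.282 0.004]]
side label_roll 0.88 [[0.478 0.057 0.025]]
side thick_parcel 0.55 [[ 0.69  -0.127  0.045]]
side ink_pad 0.74 [[ 0.439 -0.227  0.015]]
side sheet 0.67 [[0.561 0.284 0.004]]
grip [0.472 0.295 0.021]
scene 128 157.2265625 209.2421875
side 201 332.67164179104475 308.0547263681592
[0.472 0.293 0.021]
```

View pics/crop1.png

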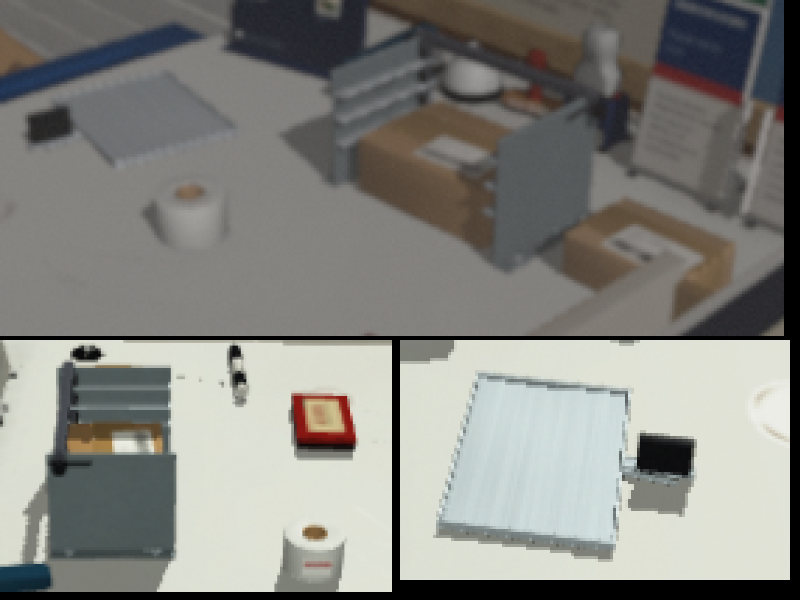

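```bash
python3 -m creep '[{"xyz": [-0.05,-0.028,0],"rotvec": [0,0,-0.04]},{"xyz": [-0.1,-0.057,0],"rotvec": [0,0,-0.08]},{"xyz": [-0.15,-0.086,0],"rotvec": [0,0,-0.12]},{"xyz": [-0.2,-0.115,0],"rotvec": [0,0,-0.16]},{"xyz": [-0.25,-0.143,0],"rotvec": [0,0,-0.2]},{"xyz": [-0.3,-0.172,0],"rotvec": [0,0,-0.232]},{"xyz": [-0.342,-0.196,0],"rotvec": [0,0,-0.232]},{"xyz": [-0.342,-0.196,0],"rotvec": [0,0,-0.232]}]'
python3 - <<'E'
from h import *
p=shot('wrist','w1.png')
s=env.get_state();print(s['clock'],s['tcp_pos'],s['orientation'])
np.savez('w1.npz',**{k:np.array(p[k]) for k in ['image','K','D','R','t']})
E
```

```text
clock: 3.1
tcp_pos: [0.4223, 0.2882, 0.2312]
orientation: [0.0, 0.003, 1.0, -0.0]
wrist_force: [-0.9, -0.0, -0.2]
finger_gap: 0.0853
grip_force: 0.0
3.15 [0.42085137 0.28929565 0.23120678] [-1.36913398e-04  1.59594308e-03  9.99998709e-01  1.29452935e-04]
```

View pics/w1.png

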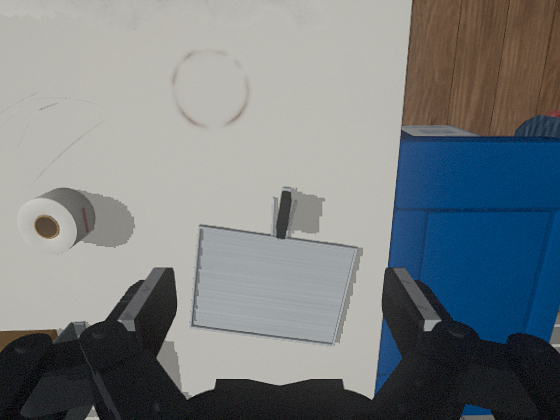

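The wrist view shows the tray with front corners at (201,225) and (359,246) and rear corners at (192,326) and (334,345). The black fin runs from (287,190) to (281,238), and the roll is at (48,222).

Run:
```python
from h import *
p=dict(np.load('w1.npz'))
c=atz(p,[(201,225),(359,246),(334,345),(192,326)],.012);print(c.round(4))
print('sides',[np.linalg.norm(c[i]-c[(i+1)%4]).round(4) for i in range(4)],'ctr',c.mean(0))
yaw=[np.arctan2(*(c[3]-c[0])[[1,0]]),np.arctan2(*(c[2]-c[1])[[1,0]]),np.arctan2(*(c[1]-c[0])[[1,0]])-np.pi/2,np.arctan2(*(c[2]-c[3])[[1,0]])-np.pi/2];print('yaw',np.round(yaw,3))
im=p['image'][180:245,265:305].max(2);m=im<50
v,u=np.nonzero(m);pts=np.c_[u+265,v+180].astype(np.float32)
r=cv2.minAreaRect(pts);print(len(u),r)
g=atz(p,cv2.boxPoints(r),.036);print(g.round(4),g.mean(0),atz(p,[r[0]],.024))
# model pose projection check: fit pose (x,y,yaw) by corners
y=np.mean(yaw);o=c.mean(0)[:2];R=np.array([[np.cos(y),-np.sin(y)],[np.sin(y),np.cos(y)]])
print('grip pred',o+R@[-.0995,0],'yaw',y)
for zz in (0.036,0.0): print(proj(p,[np.r_[o+R@[x,0],zz] for x in (-.1215,-.0775)]).round(1))
n=shot('wrist')
for l in ['sheet']:
  o=nets.outline_of(l,n);print(l,[(d['confidence'],d['box']) for d in o])
print(ray(p,[(0,0)])[0])
```

```text
[[0.486  0.2034 0.012 ]
 [0.5118 0.3767 0.012 ]
 [0.6447 0.3548 0.012 ]
 [0.6163 0.1828 0.012 ]]
sides [np.float64(0.1752), np.float64(0.1347), np.float64(0.1743), np.float64(0.1319)] ctr [0.56468139 0.27943488 0.012     ]
yaw [-0.157 -0.163 -0.148 -0.163]
0 ((0.0, 0.0), (0.0, 0.0), 0.0)
[[0.2674 0.0473 0.036 ]
 [0.2674 0.0473 0.036 ]
 [0.2674 0.0473 0.036 ]
 [0.2674 0.0473 0.036 ]] [0.2674075  0.04734807 0.036     ] [[0.26468368 0.03877988 0.024     ]]
grip pred [0.46641599 0.29506054] yaw -0.1576945758859828
[[289.3 194.4]
 [282.4 235.2]]
[[288.4 184.9]
 [282.1 222.6]]
sheet [(0.71, [188.4, 191.7, 356.1, 348.9]), (0.22, [52.3, 320.9, 92.8, 419.3])]
[0.34423143 0.28900942 0.37445407]
```

```bash
python3 -m creep '[{"xyz": [-0.015,0.002,0.04],"rotvec": [0,0,0.05]},{"xyz": [-0.03,0.004,0.08],"rotvec": [0,0,0.1]},{"xyz": [-0.0456,0.0058,0.12],"rotvec": [0,0,0.158]},{"xyz": [-0.0456,0.0058,0.12],"rotvec": [0,0,0.158]},{"xyz": [-0.0456,0.0058,0.12],"rotvec": [0,0,0.158]}]'
python3 - <<'E'
from h import *
p=shot('wrist','w2.png')
s=env.get_state();print(s['clock'],s['tcp_pos'],s['orientation'],s['wrist_force'])
np.savez('w2.npz',**{k:np.array(p[k]) for k in ['image','K','D','R','t']})
E
```

```text
clock: 3.88
tcp_pos: [0.4648, 0.2971, 0.1124]
orientation: [0.0, 0.078, 0.997, 0.0]
wrist_force: [0.0, 0.6, -0.2]
finger_gap: 0.0851
grip_force: 0.0
3.925 [0.4654606  0.29718953 0.11309316] [8.53911416e-04 7.77407564e-02 9.96973080e-01 5.68388468e-04] [-0.55891714 -0.27020815  0.53239754]
```

View pics/w2.png

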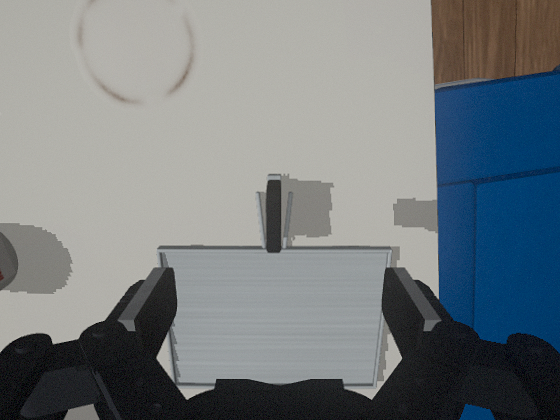

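The tool is now square to the tray. The front rim runs level from (158,247) to (391,247), and the fin top from (274,176) to (273,252).

Run:
```python
from h import *
a=dict(np.load('w1.npz'));b=dict(np.load('w2.npz'))
print('fin front',tri([a,b],[(287,189),(274,175)]).round(4),'rear',tri([a,b],[(281,238),(273.5,252)]).round(4))
print('corner L',tri([a,b],[(201,225),(158,247)]).round(4),'R',tri([a,b],[(359,246),(391,247)]).round(4))
print(atz(b,[(274,175),(273.5,252)],.036).round(4), atz(b,[(158,247),(391,247)],.012).round(4), np.diff(atz(b,[(158,247),(391,247)],.012),axis=0))
s=env.get_state();t=s['tcp_pos'];from scipy.spatial.transform import Rotation as Ro
q=s['orientation'];R=Ro.from_quat(np.r_[q[1:],q[0]]).as_matrix()
g=atz(b,[(274,175),(273.5,252)],.036).mean(0);print(R.T@(np.r_[g[:2],.005]-t))
d=np.diff(atz(b,[(158,247),(391,247)],.012),axis=0)[0];print('yaw',np.arctan2(-d[0],d[1]))
```

```text
fin front [0.4442 0.297  0.016 ] rear [0.4883 0.2902 0.0428]
corner L [0.4843 0.2043 0.0157] R [0.5145 0.3769 0.0072]
[[0.439  0.2983 0.036 ]
 [0.4915 0.2896 0.036 ]] [[0.4856 0.2027 0.012 ]
 [0.5125 0.3747 0.012 ]] [[ 2.68672495e-02  1.72025125e-01 -2.77555756e-17]]
[-0.0001517  -0.00336978  0.10808936]
yaw -0.154930483157968
```

```bash
python3 -m creep '[{"xyz": [-0.003,-0.0034,0.05]},{"xyz": [-0.003,-0.0034,0.09]},{"xyz": [-0.003,-0.0034,0.107]},{"xyz": [-0.003,-0.0034,0.107]}]' 0.085 && python3 -m creep '[{},{},{},{},{},{},{}]' 0 100
```

```text
clock: 4.42
tcp_pos: [0.4675, 0.2926, 0.0048]
orientation: [-0.0, 0.078, 0.997, 0.0]
wrist_force: [0.2, -1.4, -0.2]
finger_gap: 0.0849
grip_force: 0.0
clock: 5.3
tcp_pos: [0.4688, 0.2926, 0.0055]
orientation: [0.001, 0.079, 0.997, 0.0]
wrist_force: [-1.4, -0.5, 6.3]
finger_gap: 0.0086
grip_force: 98.3
```

```bash
python3 -m creep '[{},{},{},{},{"xyz": [0,0,-0.04]},{"xyz": [0,0,-0.095]},{"xyz": [0,0,-0.15]},{"xyz": [0,0,-0.2]}]' 0.085 && python3 -m creep '[{"xyz": [-0.03,-0.046,-0.02],"rotvec": [0,0,-0.03]},{"xyz": [-0.06,-0.093,-0.04],"rotvec": [0,0,-0.06]},{"xyz": [-0.09,-0.14,-0.06],"rotvec": [0,0,-0.09]},{"xyz": [-0.12,-0.186,-0.08],"rotvec": [0,0,-0.12]},{"xyz": [-0.15,-0.232,-0.09],"rotvec": [0,0,-0.155]},{"xyz": [-0.18,-0.279,-0.095],"rotvec": [0,0,-0.155]},{"xyz": [-0.205,-0.325,-0.095],"rotvec": [0,0,-0.155]},{"xyz": [-0.205,-0.325,-0.095],"rotvec": [0,0,-0.155]}]'
python3 - <<'E'
from h import *
p=shot('wrist','w3.png')
s=env.get_state();print(s['clock'],s['tcp_pos'],s['orientation'],s['wrist_force'])
np.savez('w3.npz',**{k:np.array(p[k]) for k in ['image','K','D','R','t']})
E
```

```text
clock: 6.3
tcp_pos: [0.4679, 0.2923, 0.2063]
orientation: [0.0, 0.079, 0.997, 0.0]
wrist_force: [0.6, 0.4, -0.1]
finger_gap: 0.0848
grip_force: 0.0
clock: 7.3
tcp_pos: [0.6201, -0.0646, 0.2979]
orientation: [-0.001, 0.004, 1.0, -0.0]
wrist_force: [-0.7, 0.7, -0.1]
finger_gap: 0.0848
grip_force: 0.0
7.35 [ 0.61942888 -0.06264504  0.29822044] [-7.50293052e-04  3.04463631e-03  9.99995027e-01  3.36677369e-04] [-0.90637338 -0.30451087 -0.55836151]
```

View pics/w3.png

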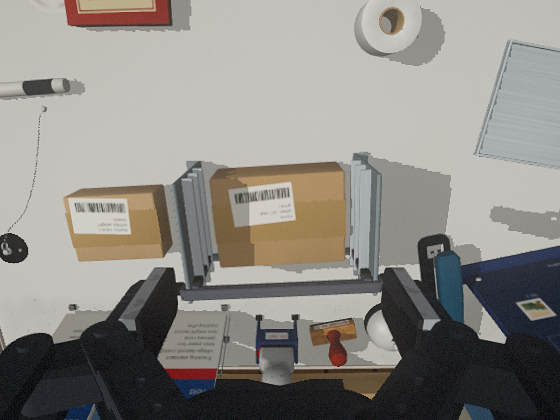

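The wrist view shows the larger parcel (thick, top face 211–345 × 165–265) inside the rack, and the smaller one outside at the right. The rack's side plates sit at about u=185 and u=370, and the cross bar at v≈290. I zoom in on the rack.

Run:
```python
from h import *
p=dict(np.load('w3.npz'))
c=cv2.resize(p['image'][145:305,165:395],None,fx=3.4,fy=3.4,interpolation=cv2.INTER_CUBIC)
cv2.imwrite('pics/w3c.png',c[:,:,::-1])
```

```text
(no output)
```

View pics/w3c.png

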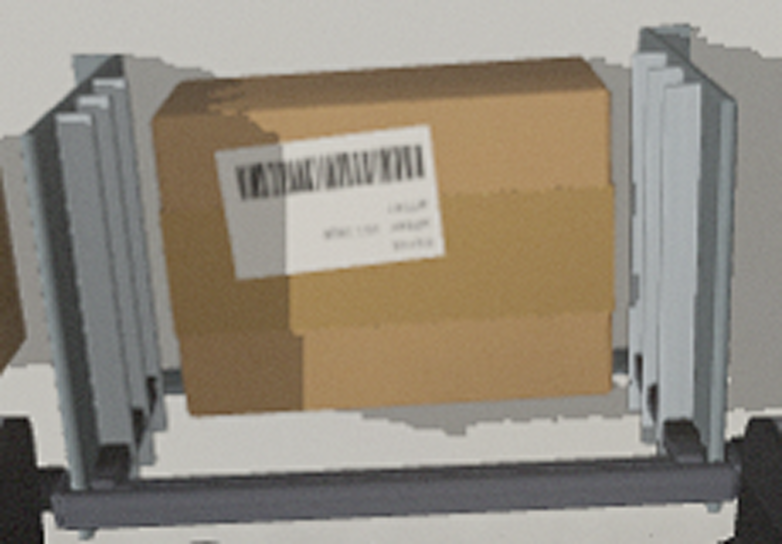

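Run:
```python
from h import *
from scipy.optimize import least_squares as LS
p=dict(np.load('w3.npz'))
pts=[(-65,-83,98,91,117),(-65,83,98,667,83),(-65,-83,74,108,98),(-65,83,74,648,68),(-65,-83,50,123,82),(-65,83,50,633,55),(-65,-99,118,25,135),(-65,99,118,737,100),(-65,-113,2,75,57),(-65,113,2,690,27)]
pts=np.array(pts,float);X=pts[:,:3]/1e3;uv=pts[:,3:]/3.4+[165,145]
def W(q):
    c,s=np.cos(q[2]),np.sin(q[2]);M=np.array([[c,-s,0],[s,c,0],[0,0,1]]);return X@M.T+[q[0],q[1],q[3] if len(q)>3 else 0]
for q0 in ([.66,-.06,0],[.66,-.06,0,0]):
    r=LS(lambda q:(proj(p,W(q))-uv).ravel(),q0,loss='soft_l1');print(r.x.round(4));print((r.fun.reshape(-1,2)).round(1).tolist())
q=r.x
E=atz(p,np.array([(155,118),(610,90),(612,392),(190,413)])/3.4+[165,145],.059)
print(E.round(4),[np.linalg.norm(E[i]-E[(i+1)%4]).round(3) for i in range(4)],'parcel ctr',E.mean(0))
```

```text
[ 0.6883 -0.0644  0.0457]
[[0.3, -0.2], [-0.6, 1.0], [0.6, -0.2], [0.0, 0.4], [0.9, -0.3], [0.0, -0.3], [-2.1, 0.6], [0.7, -0.2], [-1.0, 0.0], [0.1, -0.8]]
[ 0.6885 -0.0644  0.0457 -0.0008]
[[0.6, -0.2], [-0.7, 1.0], [0.8, -0.2], [-0.1, 0.4], [1.1, -0.4], [-0.1, -0.3], [-1.8, 0.5], [0.5, -0.2], [-0.8, 0.0], [-0.1, -0.8]]
[[ 0.6376 -0.1398  0.059 ]
 [ 0.6294  0.0069  0.059 ]
 [ 0.7368  0.0127  0.059 ]
 [ 0.7438 -0.1346  0.059 ]] [np.float64(0.147), np.float64(0.108), np.float64(0.147), np.float64(0.106)] parcel ctr [ 0.6869181 -0.0636961  0.059    ]
```

```bash
python3 -m creep '[{"xyz": [0.025,0.052,0.01],"rotvec": [0,0,0.02]},{"xyz": [0.05,0.104,0.02],"rotvec": [0,0,0.05]},{"xyz": [0.075,0.156,0.04],"rotvec": [0,0,0.08]},{"xyz": [0.1,0.208,0.06],"rotvec": [0,0,0.11]},{"xyz": [0.125,0.26,0.08],"rotvec": [0,0,0.14]},{"xyz": [0.145,0.312,0.095],"rotvec": [0,0,0.155]},{"xyz": [0.153,0.3545,0.095],"rotvec": [0,0,0.155]},{"xyz": [0.153,0.3545,0.095],"rotvec": [0,0,0.155]}]'; python3 -c "
from workcell import env
s=env.get_state();print(s['tcp_pos'],s['orientation'])"
```

```text
clock: 8.35
tcp_pos: [0.4648, 0.2976, 0.2042]
orientation: [-0.0, 0.075, 0.997, 0.0]
wrist_force: [-0.2, -0.7, 0.3]
finger_gap: 0.0848
grip_force: 0.0
[0.46479461 0.29755451 0.20423179] [-3.03518362e-04  7.54402946e-02  9.97150236e-01  2.75669866e-04]
```

```bash
python3 -m creep '[{"xyz": [0,0,0.05]},{"xyz": [0,0,0.1]},{"xyz": [0,0,0.12]},{"xyz": [0,0,0.12]},{"xyz": [0,0,0.12]}]'
python3 - <<'E'
from h import *
p=shot('wrist');s=env.get_state();print(s['tcp_pos'],s['orientation'])
im=p['image'].astype(int).max(2)
# fin: dark columns between 250..300 on several rows, front rim row
for v in (190,200,210,220): 
    r=im[v,240:310];print(v,(np.nonzero(r<70)[0]+240).tolist()[:1],(np.nonzero(r<70)[0]+240).tolist()[-1:])
E
```

```text
clock: 8.98
tcp_pos: [0.4679, 0.2943, 0.0856]
orientation: [0.001, 0.079, 0.997, 0.0]
wrist_force: [-0.7, -0.6, -0.2]
finger_gap: 0.0851
grip_force: 0.0
[0.46832474 0.29442117 0.08596057] [1.18800403e-03 7.88329621e-02 9.96886902e-01 6.75597480e-04]
190 [270] [283]
200 [269] [284]
210 [268] [284]
220 [269] [284]
```

```bash
python3 -m creep '[{"xyz": [0,-0.002,0.04]},{"xyz": [0,-0.002,0.07]},{"xyz": [0,-0.002,0.078]},{"xyz": [0,-0.002,0.078]}]' 0.085 && python3 -m creep '[{},{},{},{},{},{},{}]' 0 110 && python3 -m creep '[{"xyz": [0,0,-0.02]},{"xyz": [0,0,-0.05]},{"xyz": [0,0,-0.08]},{"xyz": [0,0,-0.1]},{"xyz": [0,0,-0.11]},{"xyz": [0,0,-0.11]}]'
python3 - <<'E'
from h import *
P={}
for n in ('side','wrist','scene'):
    p=shot(n);np.savez(n+'4.npz',**{k:np.array(p[k]) for k in ['image','K','D','R','t']});P[n]=p['image']
s=env.get_state();print(s['tcp_pos'],s['orientation'],s['wrist_force'],s['ft_torque'])
out=np.zeros((600,800,3),np.uint8)
out[:420,:560]=P['wrist']
out[420:600,:300]=cv2.resize(P['side'][230:350,210:410],(300,180),interpolation=3)
a=cv2.resize(P['side'][230:350,230:390],(480,360),interpolation=3)
out=np.zeros((600,800,3),np.uint8);out[:360,:480]=a
out[:240,480:]=cv2.resize(P['wrist'],(320,240),interpolation=cv2.INTER_AREA)
out[360:600,:480]=cv2.resize(P['scene'][150:230,130:290],(480,240),interpolation=3)
cv2.imwrite('pics/g4.png',out[:,:,::-1])
E
```

```text
clock: 9.52
tcp_pos: [0.4676, 0.2923, 0.0072]
orientation: [0.0, 0.079, 0.997, 0.0]
wrist_force: [-0.2, -0.3, 0.5]
finger_gap: 0.085
grip_force: 0.0
clock: 10.4
tcp_pos: [0.4672, 0.2923, 0.0068]
orientation: [0.0, 0.079, 0.997, 0.0]
wrist_force: [-0.5, -0.3, 5.4]
finger_gap: 0.0083
grip_force: 107.9
clock: 11.15
tcp_pos: [0.4671, 0.2921, 0.1162]
orientation: [0.0, 0.079, 0.997, 0.0]
wrist_force: [0.1, 0.0, -1.9]
finger_gap: 0.0085
grip_force: 107.4
[0.46621472 0.29173846 0.11501388] [-1.00712743e-03  7.88572078e-02  9.96885297e-01 -4.80407031e-04] [ 0.70014973 -0.16039448 -2.29909309] [-0.01498993  0.17035563  0.01781844]
```

View pics/g4.png

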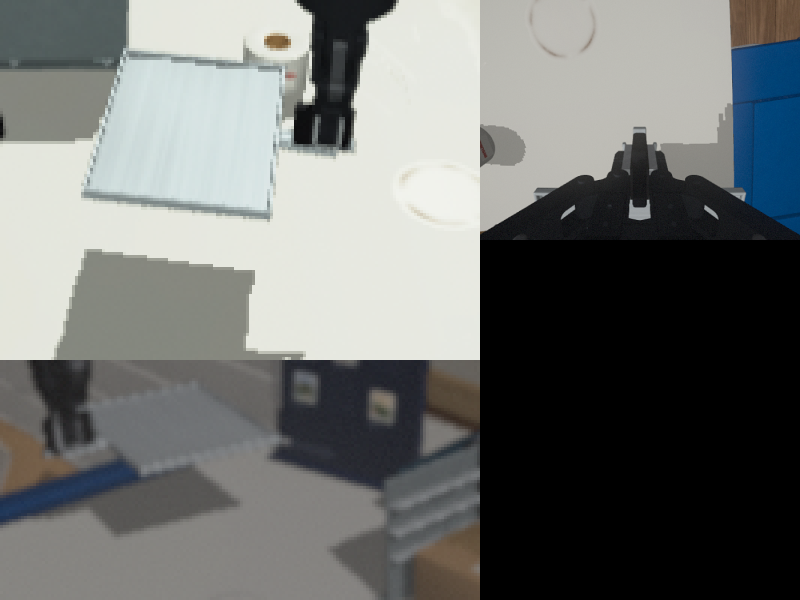

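The tray is lifted and looks nearly level. I measure its droop and rest height from the corners in the side and scene views.

Run:
```python
from h import *
from scipy.optimize import least_squares as LS
a=dict(np.load('side4.npz'));b=dict(np.load('scene4.npz'))
S=np.array([(85,196),(120,53),(285,66),(272,211)])/3+230
C=np.array([(195,26),(278,79),(140,112)])/3+[130,150]
for i in range(3): print(tri([a,b],[S[i],C[i]]).round(4))
# rigid fit: order RL, RR, FR, FL rim tops
X=np.array([(.0675,.09,.012),(.0675,-.09,.012),(-.0675,-.09,.012),(-.0675,.09,.012)])
from scipy.spatial.transform import Rotation as Ro
def W(q): return Ro.from_euler('ZYX',[q[3],q[4],q[5]]).apply(X)+q[:3]
f=lambda q:np.r_[(proj(a,W(q))-S).ravel(),(proj(b,W(q)[:3])-C).ravel()]
r=LS(f,[.56,.28,.11,-.155,0,0],loss='soft_l1');print(r.x.round(4),r.fun.round(1))
f2=lambda q:f(np.r_[q,0]);r=LS(f2,[.56,.28,.11,-.155,0],loss='soft_l1');print(r.x.round(4),r.fun.round(1))
T=Ro.from_euler('ZYX',[r.x[3],r.x[4],0]);print('grip',T.apply([-.0995,0,.024])+r.x[:3])
```

```text
[0.6459 0.3535 0.1112]
[0.6224 0.1782 0.1118]
[0.4874 0.1947 0.1138]
[ 0.5671  0.2746  0.1013 -0.1402  0.0268  0.0071] [-0.3 -0.1  0.8  0.2  0.1 -0.1  0.8  0.6  0.2 -0.5  0.8  0.3  0.5 -0.5]
[ 0.5671  0.2743  0.1011 -0.1407  0.0245] [-0.3  0.1  0.9 -0.   0.1 -0.2  0.8  0.9  0.3 -0.2  0.9  0.1  0.5 -0.5]
grip [0.46917403 0.28811723 0.12751331]
```

Run:
```python
from h import *
from scipy.spatial.transform import Rotation as Ro
p=dict(np.load('wrist4.npz'));im=p['image'].astype(int).max(2)
s=env.get_state();t=s['tcp_pos'];q=s['orientation'];R=Ro.from_quat(np.r_[q[1:],q[0]])
print(t,proj(p,[R.apply([x,0,-.029])+t for x in (.022,.015)]).round(1))
for v in (225,232,240,250): print(v,im[v,262:300].tolist())
```

```text
[0.46621472 0.29173846 0.11501388] [[277.4 253.3]
 [277.4 271. ]]
225 [189, 188, 189, 190, 191, 174, 146, 129, 125, 130, 126, 126, 127, 126, 125, 124, 126, 129, 126, 128, 126, 128, 127, 127, 130, 130, 129, 106, 138, 182, 191, 186, 190, 189, 189, 190, 190, 191]
232 [189, 189, 188, 188, 189, 179, 169, 166, 158, 143, 127, 111, 114, 112, 113, 114, 112, 110, 112, 116, 115, 117, 114, 117, 135, 144, 149, 137, 131, 178, 190, 187, 190, 189, 188, 190, 191, 187]
240 [188, 189, 188, 189, 193, 147, 58, 51, 57, 56, 54, 60, 62, 58, 60, 56, 57, 55, 50, 59, 52, 56, 53, 50, 57, 55, 51, 49, 65, 173, 192, 190, 189, 187, 187, 190, 187, 188]
250 [189, 189, 188, 194, 149, 63, 49, 53, 52, 53, 50, 48, 53, 51, 53, 55, 50, 50, 58, 57, 52, 50, 48, 50, 45, 48, 54, 49, 41, 96, 174, 190, 189, 188, 189, 187, 186, 189]
```

```bash
python3 -m creep '[{"xyz": [0.015,-0.002,0]},{"xyz": [0.04,-0.006,0]},{"xyz": [0.056,-0.015,0],"rotvec": [0,0,-0.02]},{"xyz": [0.051,-0.045,0],"rotvec": [0,0,-0.04]},{"xyz": [0.045,-0.082,0],"rotvec": [0,0,-0.07]},{"xyz": [0.039,-0.118,0],"rotvec": [0,0,-0.1]},{"xyz": [0.033,-0.155,0],"rotvec": [0,0,-0.13]},{"xyz": [0.027,-0.191,0],"rotvec": [0,0,-0.16]}]' && python3 -m creep '[{"xyz": [-0.0025,-0.037,0],"rotvec": [0,0,-0.02]},{"xyz": [-0.003,-0.075,0],"rotvec": [0,0,-0.044]},{"xyz": [-0.003,-0.112,0],"rotvec": [0,0,-0.044]},{"xyz": [-0.003,-0.149,0],"rotvec": [0,0,-0.044]},{"xyz": [-0.003,-0.176,0],"rotvec": [0,0,-0.044]},{"xyz": [-0.003,-0.186,0],"rotvec": [0,0,-0.044]},{"xyz": [-0.003,-0.186,0],"rotvec": [0,0,-0.044]}]'
python3 - <<'E'
from workcell import env
import numpy as np
s=env.get_state();print(s['tcp_pos'],s['orientation'],s['clock'])
E
```

```text
clock: 12.3
tcp_pos: [0.4087, 0.1068, 0.1158]
orientation: [-0.001, -0.002, 1.0, -0.0]
wrist_force: [-0.0, 0.6, -1.4]
finger_gap: 0.008
grip_force: 107.5
clock: 13.18
tcp_pos: [0.4131, -0.078, 0.116]
orientation: [-0.0, -0.023, 1.0, 0.0]
wrist_force: [-1.0, 0.1, -1.9]
finger_gap: 0.0083
grip_force: 107.6
[ 0.41310948 -0.07797475  0.11599078] [-3.30430871e-04 -2.26811380e-02  9.99742638e-01  3.39124722e-04] 13.175
```

```bash
python3 -m creep '[{"xyz": [0,0,0.012],"rotvec": [0,-0.01,0]},{"xyz": [0,0,0.025],"rotvec": [0,-0.02,0]},{"xyz": [0,0,0.032],"rotvec": [0,-0.024,0]},{"xyz": [0,0,0.032],"rotvec": [0,-0.024,0]},{"xyz": [0,0,0.032],"rotvec": [0,-0.024,0]}]'
python3 - <<'E'
from h import *
P={}
for n in ('side','wrist','scene'):
    p=shot(n);np.savez(n+'5.npz',**{k:np.array(p[k]) for k in ['image','K','D','R','t']});P[n]=p['image']
for i in range(1):
    s=env.get_state();print(s['tcp_pos'],s['orientation'],s['wrist_force'],s['ft_torque'],s['clock'])
out=np.zeros((600,800,3),np.uint8)
out[:300,:480]=cv2.resize(P['side'][175:275,220:380],(480,300),interpolation=3)
out[300:600,:600]=cv2.resize(P['scene'][175:275,170:370],(600,300),interpolation=3)
out[:240,480:]=cv2.resize(P['wrist'],(320,240),interpolation=cv2.INTER_AREA)
cv2.imwrite('pics/g5.png',out[:,:,::-1])
E
```

```text
clock: 13.8
tcp_pos: [0.4141, -0.0781, 0.0846]
orientation: [0.012, -0.023, 1.0, 0.0]
wrist_force: [0.0, 0.5, -1.9]
finger_gap: 0.008
grip_force: 107.5
[ 0.41421967 -0.07837224  0.08470866] [ 1.24043347e-02 -2.31446469e-02  9.99655158e-01  1.49323059e-04] [-0.31702644  0.76195688 -2.22565424] [-0.00642853  0.20269975  0.02321144] 13.95
```

View pics/g5.png

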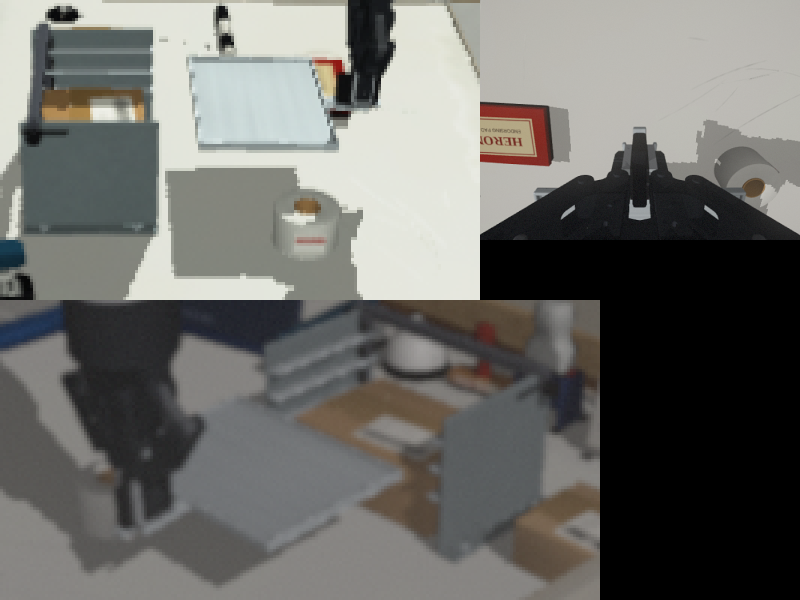

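The tray is level in front of the rack, at the height of the middle ledges, and clear of the roll. I check tray against rack within these same two views.

Run:
```python
from h import *
from scipy.optimize import least_squares as LS
from scipy.spatial.transform import Rotation as Ro
a=dict(np.load('side5.npz'));b=dict(np.load('scene5.npz'))
s=lambda L:np.array(L,float)/3+[220,175]
c=lambda L:np.array(L,float)/3+[170,175]
def fit(XA,UA,XB,UB,q0):
    W=lambda X,q:Ro.from_euler('ZY',[q[3],q[4]]).apply(X)+q[:3]
    f=lambda q:np.r_[(proj(a,W(XA,q))-UA).ravel(),(proj(b,W(XB,q))-UB).ravel(),[(q[3]-.0457)*200]]
    r=LS(f,q0,loss='soft_l1');print(r.x.round(4),r.fun.round(1));return r.x
h=.0675;w=.09
t=fit(np.array([(h,w,.012),(h,-w,.012),(-h,-w,.012),(-h,w,.012)]),s([(197,146),(190,60),(312,58),(335,146)]),np.array([(h,-w,.012),(-h,-w,.012)]),c([(402,167),(270,242)]),[.51,-.07,.08,.046,0])
k=fit(np.array([(-.065,.099,.118),(-.065,.099,0),(-.065,-.099,.118)]),s([(157,121),(157,233),(152,30)]),np.array([(-.065,-.099,.118),(-.065,-.099,0),(-.065,.099,.118),(-.065,.099,0)]),c([(443,112),(443,257),(265,45),(268,115)]),[.688,-.065,0,.046,0])
d=Ro.from_euler('Z',-.0457).apply(t[:3]-k[:3]);print('tray in rack',d.round(4))
```

```text
[ 0.5192 -0.0721  0.0749  0.0464 -0.0132] [-0.4 -0.3 -1.6 -1.  -0.7  0.   0.5 -0.1 -0.1  0.8 -1.1  0.1  0.1]
[ 0.6908 -0.0638  0.0018  0.0449 -0.0166] [-0.   0.5 -1.3 -2.1 -0.5 -0.8  0.7  2.2 -0.5 -1.  -1.3 -0.5 -0.5 17.6
 -0.2]
tray in rack [-0.1718 -0.0005  0.0731]
```

```bash
python3 -m creep '[{"xyz": [-0.01,0,0.0002]},{"xyz": [-0.025,0,0.0006]},{"xyz": [-0.04,0,0.001]},{"xyz": [-0.05,0,0.0012]},{"xyz": [-0.06,0,0.0015]},{"xyz": [-0.07,0,0.0017]}]' && python3 -c "
from workcell import env
s=env.get_state();print(s['tcp_pos'],s['wrist_force'],s['ft_torque'])"
```

```text
clock: 14.7
tcp_pos: [0.4842, -0.0749, 0.0841]
orientation: [0.012, -0.023, 1.0, 0.0]
wrist_force: [0.4, -0.3, -2.0]
finger_gap: 0.0086
grip_force: 107.5
[ 0.48424153 -0.0749251   0.08408713] [ 0.35864396 -0.32580505 -1.96692868] [-0.1057113   0.1970268   0.02002579]
```

```bash
python3 -m creep '[{"xyz": [-0.008,0,0.0002]},{"xyz": [-0.018,0,0.0004]},{"xyz": [-0.028,0,0.0007]},{"xyz": [-0.038,0,0.0009]}]'
python3 - <<'E'
from h import *
P={}
for n in ('side','scene'):
    p=shot(n);P[n]=p['image']
    s=env.get_state();print(s['tcp_pos'].round(4),s['wrist_force'].round(2),s['ft_torque'].round(3))
out=np.zeros((600,600,3),np.uint8)
out[:300,:480]=cv2.resize(P['side'][175:275,220:380],(480,300),interpolation=3)
out[300:600,:600]=cv2.resize(P['scene'][175:275,170:370],(600,300),interpolation=3)
cv2.imwrite('pics/g6.png',out[:,:,::-1])
E
```

```text
clock: 15.2
tcp_pos: [0.5224, -0.0733, 0.0843]
orientation: [0.012, -0.023, 1.0, 0.0]
wrist_force: [-0.6, 0.7, -2.8]
finger_gap: 0.0084
grip_force: 107.5
[ 0.5239 -0.0735  0.0845] [ 2.21 -0.12 -0.73] [-0.059  0.058 -0.038]
[ 0.5231 -0.0734  0.0844] [ 0.03  0.34 -2.12] [0.023 0.204 0.014]
```

View pics/g6.png

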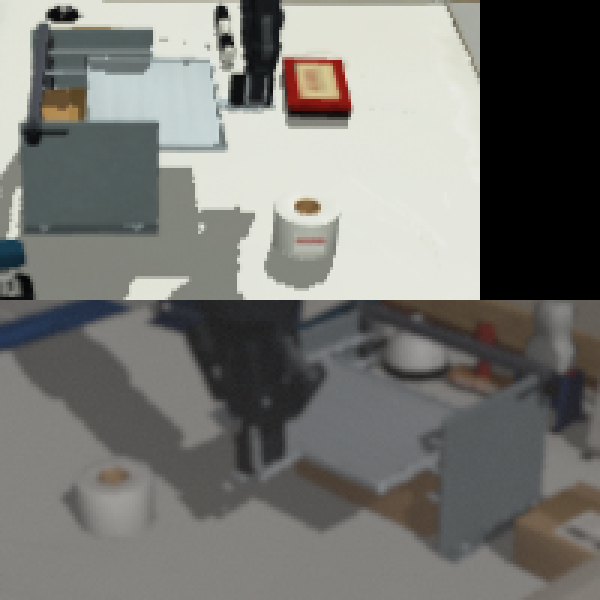

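The tray is between the plates on the middle level, with the top ledge visible above it and no side force. I continue towards the stop.

```bash
python3 -m creep '[{"xyz": [-0.007,0,0.0002]},{"xyz": [-0.014,0,0.0003]},{"xyz": [-0.02,0,0.0005]},{"xyz": [-0.026,0,0.0006]},{"xyz": [-0.026,0,0.0006]}]' && python3 -m creep '[{"xyz": [-0.002,0,0]},{"xyz": [-0.004,0,0.0001]},{"xyz": [-0.004,0,0.0001]}]'&& python3 -c "
from workcell import env
s=env.get_state();print(s['tcp_pos'],s['wrist_force'],s['ft_torque'])"
```

```text
clock: 15.92
tcp_pos: [0.5482, -0.0721, 0.0843]
orientation: [0.012, -0.023, 1.0, 0.0]
wrist_force: [0.5, -0.4, -2.0]
finger_gap: 0.0083
grip_force: 107.5
clock: 16.3
tcp_pos: [0.5517, -0.0719, 0.0843]
orientation: [0.012, -0.023, 1.0, 0.0]
wrist_force: [-0.2, -0.1, -1.9]
finger_gap: 0.0086
grip_force: 107.5
[ 0.55174399 -0.07191128  0.08431423] [-0.23968748 -0.09286268 -1.94544936] [-0.0057123   0.22192265  0.02138834]
```

```bash
python3 -m creep '[{"xyz": [-0.002,0,0]},{"xyz": [-0.004,0,0.0001]},{"xyz": [-0.005,0,0.0001]},{"xyz": [-0.005,0,0.0001]}]' | grep -E 'tcp|wrist_f'
```

```text
tcp_pos: [0.5568, -0.0716, 0.0843]
wrist_force: [0.8, -1.2, -2.7]
```

```bash
python3 -m creep '[{"xyz": [-0.002,0,0]},{"xyz": [-0.003,0,0.0001]},{"xyz": [-0.003,0,0.0001]}]' | grep -E 'tcp|wrist_f'
```

```text
tcp_pos: [0.559, -0.0713, 0.084]
wrist_force: [-3.1, 0.1, -0.9]
```

```bash
python3 -m creep '[{}]' | grep -E 'tcp|wrist_f'; python3 -m creep '[{}]' | grep -E 'tcp|wrist_f|clock'
```

```text
tcp_pos: [0.5591, -0.0713, 0.0841]
wrist_force: [-2.5, 0.7, -0.8]
clock: 17.42
tcp_pos: [0.5592, -0.0714, 0.0841]
wrist_force: [-2.8, 1.3, -0.9]
```

```bash
python3 -m creep '[{"xyz": [-0.001,0,0]},{"xyz": [-0.002,0,0]},{"xyz": [-0.002,0,0]}]' | grep -E 'tcp|wrist_f'
```

```text
tcp_pos: [0.5608, -0.0711, 0.084]
wrist_force: [-5.0, 2.2, -0.4]
```

```bash
python3 -m creep '[{"xyz": [-0.001,0,0]},{"xyz": [-0.002,0,0]},{"xyz": [-0.002,0,0]},{"xyz": [-0.002,0,0]}]' | grep -E 'tcp|wrist_f|orient'
```

```text
tcp_pos: [0.562, -0.071, 0.0838]
orientation: [0.01, -0.023, 1.0, 0.001]
wrist_force: [-6.9, 0.5, -0.7]
```

```bash
python3 -m creep '[{"xyz": [-0.001,0,0]},{"xyz": [-0.0018,0,0]},{"xyz": [-0.0018,0,0]},{"xyz": [-0.0018,0,0]},{"xyz": [-0.0018,0,0]},{"xyz": [-0.0018,0,0]},{"xyz": [-0.0018,0,0]}]' | grep -E 'tcp|wrist_f|orient|gap'
python3 - <<'E'
from h import *
for i in range(4):
    shot('scene');s=env.get_state();print(s['clock'],s['tcp_pos'].round(4),s['wrist_force'].round(1),s['ft_torque'].round(2))
E
```

```text
tcp_pos: [0.5632, -0.0709, 0.0838]
orientation: [0.01, -0.023, 1.0, 0.001]
wrist_force: [-7.9, 1.4, 1.2]
finger_gap: 0.0081
19.225 [ 0.5632 -0.0709  0.0838] [-8.4  0.7  0.7] [ 0.26  1.58 -0.24]
19.275 [ 0.5632 -0.0709  0.0838] [-8.6  0.6  0.3] [ 0.19  1.57 -0.23]
19.325 [ 0.5632 -0.0709  0.0838] [-7.6  1.4  0.3] [ 0.3   1.58 -0.24]
19.375 [ 0.5632 -0.0709  0.0838] [-8.6  1.4  0.2] [ 0.23  1.54 -0.17]
```

```bash
python3 -m creep '[{"xyz": [-0.001,0,0]},{"xyz": [-0.001,0,0]},{"xyz": [-0.001,0,0]},{"xyz": [-0.001,0,0]},{"xyz": [-0.001,0,0]}]' | grep -E 'tcp|wrist_f|orient|gap'; python3 -m creep '[{"xyz": [0.001,0,0]},{"xyz": [0.002,0,0]},{"xyz": [0.003,0,0]},{"xyz": [0.004,0,0]},{"xyz": [0.005,0,0]},{"xyz": [0.0058,0,0]},{"xyz": [0.0063,0,0]},{"xyz": [0.0063,0,0]}]' | grep -E 'tcp|wrist_f|orient|gap|clock'
```

```text
tcp_pos: [0.5639, -0.0709, 0.0838]
orientation: [0.01, -0.023, 1.0, 0.001]
wrist_force: [-9.7, 0.7, 1.0]
finger_gap: 0.0084
clock: 21.0
tcp_pos: [0.56, -0.0715, 0.0842]
orientation: [0.012, -0.023, 1.0, 0.0]
wrist_force: [-3.3, 0.8, -2.2]
finger_gap: 0.0082
```

```bash
python3 -m creep '[{"xyz": [0.0007,0,0.001]},{"xyz": [0.0007,0,0.002]},{"xyz": [0.0007,0,0.002]},{"xyz": [0.0007,0,0.002]}]' | grep -E 'tcp|wrist_f|orient'
python3 - <<'E'
from h import *
P={}
for n in ('side','scene','wrist'):
    p=shot(n);P[n]=p['image']
    s=env.get_state();print(s['clock'],s['tcp_pos'].round(4),s['wrist_force'].round(2),s['ft_torque'].round(3))
out=np.zeros((600,800,3),np.uint8)
out[:300,:420]=cv2.resize(P['side'][175:255,220:332],(420,300),interpolation=3)
out[300:600,:600]=cv2.resize(P['scene'][175:255,220:380],(600,300),interpolation=3)
out[:240,480:]=cv2.resize(P['wrist'],(320,240),interpolation=cv2.INTER_AREA)
cv2.imwrite('pics/g7.png',out[:,:,::-1])
E
```

```text
tcp_pos: [0.5598, -0.0716, 0.0826]
orientation: [0.012, -0.023, 1.0, 0.0]
wrist_force: [-4.4, 1.9, -0.1]
21.55 [ 0.5598 -0.0716  0.0825] [-3.9   0.89 -0.41] [ 0.104  0.709 -0.093]
21.6 [ 0.5598 -0.0716  0.0825] [-3.93  1.23 -0.17] [ 0.058  0.698 -0.077]
21.65 [ 0.5598 -0.0716  0.0825] [-3.72  0.2   1.14] [ 0.139  0.647 -0.162]
```

View pics/g7.png

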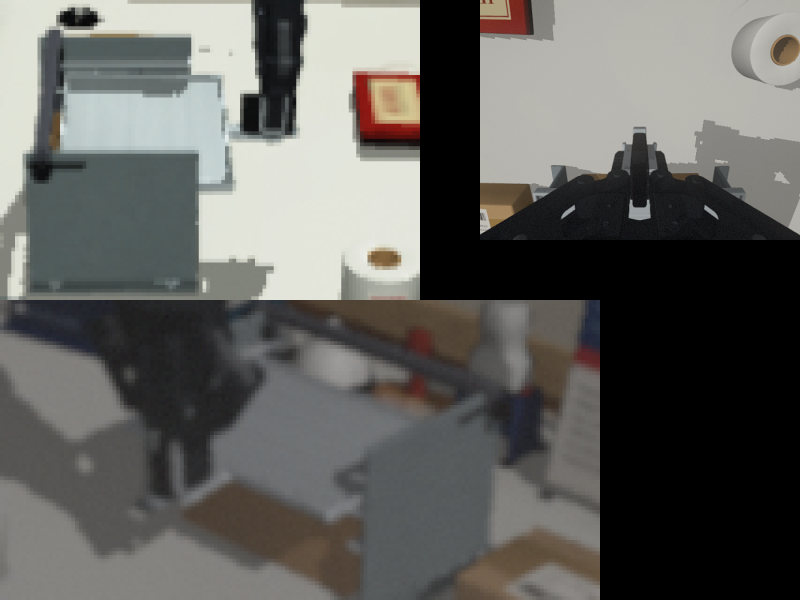

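```bash
python3 -m creep '[{"xyz": [0.0004,0,0]},{"xyz": [0.0008,0,0.0005]},{"xyz": [0.0008,0,0.0005]},{"xyz": [0.0008,0,0.0005]}]' | grep -E 'tcp|wrist_f|orient';  python3 -m creep '[{},{},{},{},{},{}]' 0.05 | grep -E 'tcp|wrist_f|gap|clock|grip'
```

```text
tcp_pos: [0.559, -0.0717, 0.0819]
orientation: [0.012, -0.023, 1.0, 0.0]
wrist_force: [-2.0, 0.9, -0.9]
clock: 22.9
tcp_pos: [0.5587, -0.0716, 0.0818]
wrist_force: [0.2, -0.4, 0.2]
finger_gap: 0.05
grip_force: 0.0
```

```bash
python3 -m creep '[{"xyz": [0,0,-0.02]},{"xyz": [0,0,-0.05]},{"xyz": [0,0,-0.1]},{"xyz": [0.04,0,-0.15]},{"xyz": [0.08,0,-0.2]},{"xyz": [0.1,0,-0.22]},{"xyz": [0.1,0,-0.22]}]' | grep -E 'tcp|wrist_f|clock'
python3 - <<'E'
from h import *
P={}
for n in ('side','scene','wrist'):
    p=shot(n);np.savez(n+'8.npz',**{k:np.array(p[k]) for k in ['image','K','D','R','t']});P[n]=p['image']
out=np.zeros((600,800,3),np.uint8)
out[:300,:420]=cv2.resize(P['side'][175:255,220:332],(420,300),interpolation=3)
out[300:600,:500]=cv2.resize(P['scene'][175:271,220:380],(500,300),interpolation=3)
out[:285,420:]=cv2.resize(P['wrist'],(380,285),interpolation=cv2.INTER_AREA)
out[290:590,500:800]=cv2.resize(P['wrist'][220:360,180:380],(300,210),interpolation=3)[:300].copy() if 0 else cv2.resize(P['wrist'][200:400,180:380],(300,300),interpolation=3)
cv2.imwrite('pics/g8.png',out[:,:,::-1])
E
```

```text
clock: 23.78
tcp_pos: [0.4536, -0.0767, 0.3017]
wrist_force: [-0.1, 0.6, -0.5]
```

View pics/g8.png

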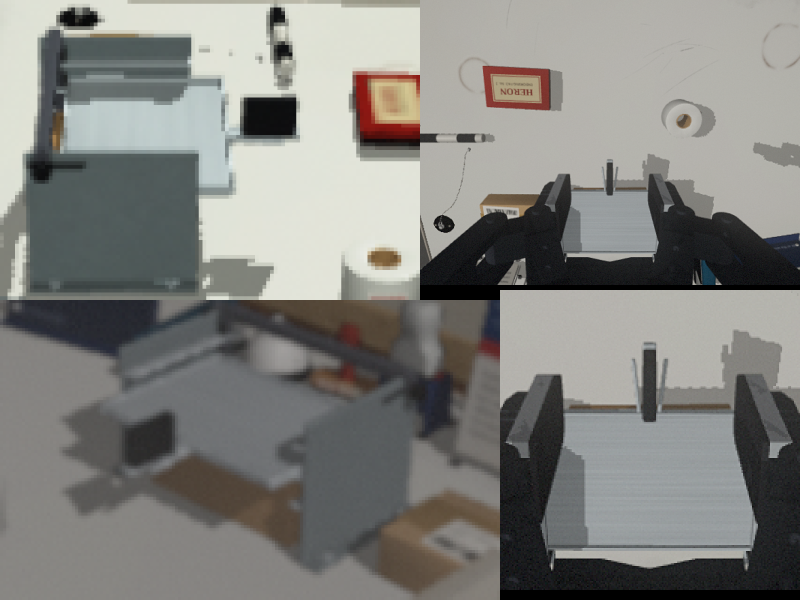

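The tray lies level and straight on the middle (74 mm) ledges with its rear edge at the stop uprights. The fingers are clear, and the roll, ink pad, marker and parcels look undisturbed. I hand the job in.

```bash
python3 -c "
from workcell import env
print(env.hand_in())"
```

```text
the job is handed in; nothing more can be done
None
```

I handed the job in at about 24 s of the 58 s allowed, but no verdict came back. The tray is on the 74 mm ledges above the thick parcel. I pressed it about 4–5 mm into the sprung stop and held it, then eased off and let go, leaving it level and home by the last pictures, with nothing visibly disturbed.

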